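Load the waffle iron, shut it and clamp it

ROBOT

A 7-joint arm with a two-finger parallel gripper is mounted at the origin on the work surface. World frame = base frame: x ahead of the robot, y to its left, z up, the work surface at z = 0. Lengths are in m, angles in degrees, forces in N, time in s.
With the tool pointing down it reaches from about 0.425 to 0.875 m from the base axis. Payload 4.7 kg.
Tool frame: the origin (TCP) lies at the very end of the fingers, on their centre line; the grasp point (between the pads) lies 19 mm behind it; z points along the fingers, y is the line along which they close (so a half turn about z gives the same grasp; the last joint's range is limited). The gripper opens to 87 mm and grips with 3 to 60 N. Pads are 19 mm wide; open, the fingers measure 117 mm over their backs; the gripper's body (75 mm by 190 mm) begins 51 mm behind the grasp point.
Start: joints at [-72.072, 18.392, -4.016, 83.108, 1.295, 78.541, -3.26], TCP at [0.191, 0.621, 0.223] pointing down, gripper open.
Joint ranges: [-163.93, 163.93], [-17.29, 119.83], [-79.2, 71.16], [3.27, 140.29], [-89.18, 269.18], [5.43, 117.66], [-154.24, 154.24]. Speed limits (degrees/s): [147.25, 147.25, 180, 180, 180, 180, 180].

INTERFACE

Orientations are given as [roll, pitch, yaw] about the fixed x, y, z axes, in that order (R = Rz(yaw) Ry(pitch) Rx(roll)).
In Python, from cell import get_obs, cams, ticket, finder gives the robot as it stands.
- The arm moves only by the shell command python3 -m creep 'ROWS' [FORCE]. ROWS is text: rows parted by semicolons, each of 5 numbers parted by spaces: the shift along the world's x, y, z in m, then the turn about the world's z in degrees, then the finger opening in m, from 0 to 0.087. A call has 1 to 8 rows; each row shifts and turns the commanded pose from where the row before left it; what a row does not reach is not made up. A row lasts 1/8 s, in which the tool goes at most 62.5 mm and 10.7 degrees, less where a joint would pass 70% of its speed; a pose out of reach is approached as far as the arm can. A call with a gripper value outside its range is refused whole. The fingers move at their own pace and stop on an object; FORCE is the grip in N (left out, the last holds). Time passes only in rows, so rows that do not move let the fingers close. It gives the time, the measured TCP pose, the force, the opening and the grip force at its end, in the units of the state.
- get_obs(): the state, without advancing time (a new reading comes with each control period).
- cams.read_camera(name): name is "scene" or "top" or "wrist"; returns the picture (420x560x3 uint8, red, green, blue); there is no depth.
- cams.calibration(name): a dict with "fx", "fy", "cx", "cy" (pixels), "k1" (the pictures are not rectified: a ray, as slopes to the right and down, at radius r is drawn at 1 + k1 r^2 times it, then the intrinsics apply), "extrinsics" (4x4, takes a point from world to camera coordinates). Camera axes: x right, y down, z forward; pixel columns grow to the right and rows downward; lengths in m; the calibration is good to about 2 mm. A picture is of the moment at which its call begins: read the wrist's pose just before it. calibration takes no time and is no camera call; for the wrist camera it gives the pose at the moment of the call.
- ticket.sign_off(): hands the job in; it is judged then, once.
Trained networks look in the newest picture that a camera, given by its name, has taken for a name from the list of things; names that differ only in an ending like _2 or _b are one class to them, and where a whole thing is asked for, a point or a joint stands for the part that bears it (a point fixed in the world has none). Each returns a list of dicts, best first, with "p" (0 to 1); they miss things now and then, are a little off and sometimes report something else, mostly with a low value. They report only what shows in the picture. A call takes as long as a camera call. They do not tell look-alikes from the thing itself.
- finder.masks_of(name, camera): "mask" (420x560 bool, what is visible of it) and "xy" ([column, row] in pixels, amid what is visible of it).
- finder.tip_of(name, camera): "xy" ([column, row] in pixels: a listed point, or the origin of a listed thing).
The state is a dict: "time_s": time; "qpos": joint angles; "joint_velocities": joint speeds; "effort": joint torques, N m; "tool_pos": TCP position; "tool_rot": TCP orientation; "force": force on the tool from outside, world axes, zero at the start; "wrist_torque": the same for the moment, N m; "grip_width": finger opening in m; "grasp_force": force on a finger pad.
Only numpy, scipy, OpenCV 4.12 (cv2) and the standard library are available. Lean on these libraries where they do the work, as an engineer would, in place of code of your own. Each camera call takes 0.05 s, during which the arm holds its last target. There are 200 camera calls.

TASK

Take the rectangular waffle from the serving tray and lay it flat on the lower plate of the open waffle iron, inside the raised rim, and let go of it. Then lower the lid gently until it is fully closed, without letting it drop, and after that swing the clamp on the iron's side all the way down over the lid. Leave the round wafers, the mug and the spatula where they are.

Things in the scene. Friction and masses are not known exactly. Their poses are not given: they have to be found in the camera images.
- iron: waffle iron, fixed to the table, black base 160 (x) x 180 (y) x 50 mm with a steel rim 10 mm high round the lower plate; lid and clamp are carried on it. Origin: centre of its underside on the table. Its -x side is the front (lid handle when closed), its +x side carries the lid hinge, its +y side the clamp bracket (bracket reaches y = 110 mm, 112 mm high, at x = -52 to -8 mm)
- plate (a point): centre of the lower plate's upper face, 50 mm above the table; axes as the iron's. The plate inside the rim is 120 mm (x) by 140 mm (y); the rim stands 10 mm above it and is 20 mm wide. With the lid closed there is 30 mm of height over the plate
- lid (a joint): lid hinge, rad: 0 closed, 1.57 upright, up to 2.0 leaning back open. The lid weighs about 0.6 kg; the hinge is a little stiff, so it stands open, but it falls shut if let go part-way down
- lid_hinge (a point): on the lid's hinge axis, at its middle: 85 mm along +x and 62 mm up in the iron's frame. The axis runs along the iron's y
- lid_handle (a point): middle of the lid's handle, a round black bar 16 mm thick, 110 mm long along the iron's y, free for 95 mm between its two arms and 52 mm beyond the lid's edge. In the lid's frame (the iron's axes at the hinge when closed) it lies 217 mm along -x from the hinge and 26 mm above it; the lid itself is 160 x 180 mm, from 1 to 44 mm above the hinge axis. The point turns with the lid
- clamp (a joint): clamp hinge, rad: 0 fully down over the closed lid, about 1.57 upright, up to 2.0 leaning outwards. It stays where it is left (takes about 2 N at the grip)
- clamp_hinge (a point): on the clamp's hinge axis, at its middle: 30 mm along -x, 104 mm along +y and 117 mm up in the iron's frame. The axis runs along the iron's x
- clamp_grip (a point): grasp point on the clamp's grip, a round black bar 16 mm thick along the iron's x, cranked off the end of the steel arm: 34 mm from here to its free end (+x), 38 mm to the arm (-x). Clamp down: 38 mm along +x, 80 mm along -y and 26 mm up from clamp_hinge (143 mm above the table, 37 mm above the lid's top). Open, it swings out to the iron's +y side. Turns with the clamp
- waffle: loose rectangular waffle, rigid, golden with square pockets, 110 (x) x 62 (y) x 24 mm (z), about 90 g, lying flat. Origin: centre of its underside
- tray: fixed aluminium serving tray, 380 (x) x 240 (y) mm, floor 6 mm thick, rim 12 mm high in all. Origin: centre of its underside. The waffle lies on one half and the round wafers on the other
- wafers: stack of round wafers, one loose piece, 110 mm across and 20 mm high, on the tray; to be left alone. Origin: centre of its underside
- mug: white mug, 80 mm across, 90 mm high; to be left alone. Origin: centre of its underside
- spatula: spatula with a wooden handle, 260 mm long, lying on the table beyond the iron; to be left alone. Origin near its middle, on its underside
Not all that is in view belongs to the job. What is shaped like the waffle but black, pink or purple is not meant.

How it is judged (in metres and radians):
On the way, in this order (a step that is already met when the one before it is completed fails the run):
1. the waffle lies flat on the lower plate inside the rim, let go, the lid still open (z of waffle in the frame of plate between -0.005 and 0.006 m and angle between waffle's own z axis and vertical below 0.06 rad and horizontal distance between waffle and plate below 0.055 m and contact force between the fingers and waffle below 0.1 N and value of joint lid above 0.5 rad), for 0.2 s.
2. the lid is fully closed over the waffle (value of joint lid below 0.04 rad and z of waffle in the frame of plate between -0.005 and 0.006 m and angle between waffle's own z axis and vertical below 0.06 rad and horizontal distance between waffle and plate below 0.055 m), for 0.2 s.
3. the clamp is fully down over the closed lid (value of joint clamp below 0.08 rad and value of joint lid below 0.04 rad), for 0.2 s.
At the end, for the whole second after the job is handed in: The waffle lies flat (within 0.06 rad) and at rest on the lower plate, inside the rim (its underside within 6 mm of the plate, its middle within 55 mm of the plate's); the lid is closed (joint below 0.04 rad) and the clamp is down (joint below 0.08 rad) (all of step 3 and z of waffle in the frame of plate between -0.005 and 0.006 m and angle between waffle's own z axis and vertical below 0.06 rad and horizontal distance between waffle and plate below 0.055 m and linear speed of waffle below 0.02 m/s); the robot touches nothing.
It fails at once if the lid drops or is slammed (closing faster than 2.5 rad/s) (velocity of joint lid below -2.5 rad/s).
It fails at once if the clamp is put down while the lid is open (value of joint clamp below 0.3 rad and value of joint lid above 0.25 rad).
It fails at once if the round wafers, the mug or the spatula moved more than 40 mm (distance of any of wafers, mug, spatula from where it was at the start of the episode above 0.04 m).
It also fails if it takes over 69 s, if anything falls off the work surface, if the arm or the gripper's body presses on something with over 40 N, if the wrist force passes 120 N, or if a joint passes its speed limit or range.

## Working session

There is one attempt and no reset: what is moved stays moved. The work goes in short steps, Python scripts to look and compute and a shell command to move; the robot and the scene stay as the last step left them, time stands still between calls to the robot, and variables do not carry over. Pictures are saved under pics/ and viewed, at most 10 in all, crops included, and the job is handed in when it is done.

```bash
ls; mkdir -p pics; python3 - <<'E'
from cell import get_obs,cams
import cv2
print(get_obs())
for n in("scene","top"):
    im=cams.read_camera(n);cv2.imwrite(f"pics/{n}0.png",im[:,:,::-1]);c=cams.calibration(n);print(n,c)
E
```

```text
pics
{'time_s': 0.0, 'qpos': array([-72.07299983,  18.4389951 ,  -4.01519512,  83.17321751,
         1.29572662,  78.53986225,  -3.25884425]), 'joint_velocities': array([ 0.0677484 , -0.04120058,  0.01287784,  0.02934628,  0.05935611,
       -0.13135051,  0.0057415 ]), 'effort': array([-2.23014190e-04, -4.91287494e+01, -4.03892007e-01, -3.12529421e+01,
       -6.38487772e-02,  4.39742999e-02,  1.68816932e-04]), 'tool_pos': array([0.19123238, 0.6206736 , 0.22147695]), 'tool_rot': array([-1.79893203e+02,  6.43839658e-03,  1.62883700e+02]), 'force': array([ 0.22981514, -0.20224273, -0.52901268]), 'wrist_torque': array([ 0.01078466,  0.02509538, -0.01424072]), 'grasp_force': 0.0, 'grip_width': 0.08705086335032772}
scene {'fx': 386.8116593053631, 'fy': 386.8116593053631, 'cx': 281.8253194475209, 'cy': 214.15015439943204, 'k1': -0.012249616891670026, 'extrinsics': array([[ 8.46868153e-01,  5.31802661e-01, -5.10794557e-04,
        -5.15265988e-01],
       [ 4.59040086e-01, -7.31481808e-01, -5.04198933e-01,
        -4.39376591e-02],
       [-2.68507971e-01,  4.26755544e-01, -8.63587387e-01,
         1.26775921e+00],
       [ 0.00000000e+00,  0.00000000e+00,  0.00000000e+00,
         1.00000000e+00]])}
top {'fx': 503.70468078015915, 'fy': 503.70468078015915, 'cx': 278.4246961107302, 'cy': 207.49063396145792, 'k1': 0.011235916523151184, 'extrinsics': array([[ 0.01045346, -0.99987691, -0.01170024,  0.17032345],
       [-0.9939451 , -0.00911012, -0.10949954,  0.52789931],
       [ 0.10937947,  0.01277405, -0.99391798,  1.34137114],
       [ 0.        ,  0.        ,  0.        ,  1.        ]])}
```

View pics/scene0.png

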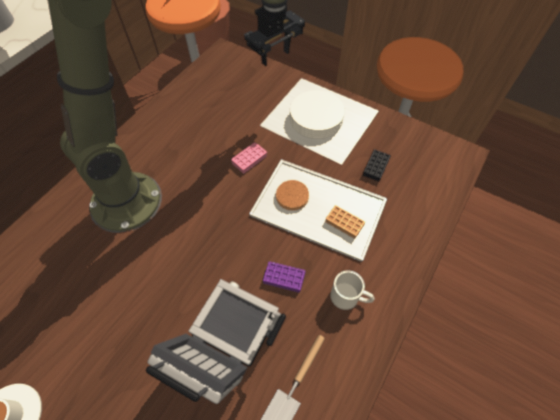

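View pics/top0.png

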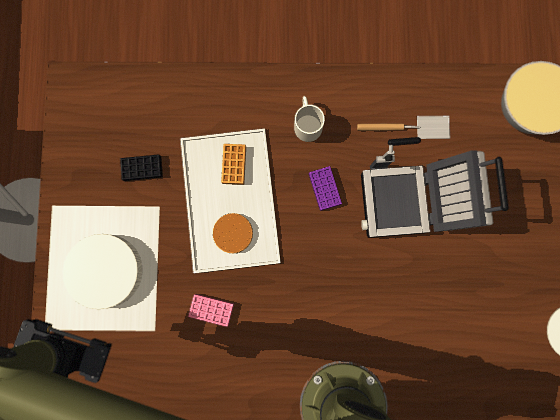

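The top view shows the golden waffle at (234,163) and the iron at (395,200). Its hinge is to the right, so iron +x is about world -y, and the clamp is at (400,145). The purple, black and pink look-alikes are decoys. Next I'll measure poses from both cameras.

```bash
cat > h.py <<'E'
import numpy as np,cv2
from cell import get_obs,cams,finder
from scipy.optimize import least_squares
def proj(c,P):
    P=np.atleast_2d(P);E=c["extrinsics"];q=P@E[:3,:3].T+E[:3,3];s=q[:,:2]/q[:,2:]
    r2=(s**2).sum(1,keepdims=True);s=s*(1+c["k1"]*r2);return s*[c["fx"],c["fy"]]+[c["cx"],c["cy"]]
def unproj(c,uv,z):
    uv=np.atleast_2d(uv).astype(float);d=(uv-[c["cx"],c["cy"]])/[c["fx"],c["fy"]];s=d.copy()
    for _ in range(8): s=d/(1+c["k1"]*(s**2).sum(1,keepdims=True))
    E=c["extrinsics"];R=E[:3,:3];o=-R.T@E[:3,3];v=np.c_[s,np.ones(len(s))]@R
    return o+v*((z-o[2])/v[:,2])[:,None]
def Rz(a): return np.array([[np.cos(a),-np.sin(a),0],[np.sin(a),np.cos(a),0],[0,0,1]])
def ironpts(x,y,a,l,k):
    h=np.array([.085,0,.062]);c,s=np.cos(l),np.sin(l)
    hp=h+np.array([-.217*c+.026*s,0,.217*s+.026*c]) # lid rotated by l about +y
    g=np.array([-.03,.104,.117]);c,s=np.cos(k),np.sin(k)
    gp=g+np.array([.038,-.080*c+.026*s,.080*s+.026*c])
    d=dict(iron=[0,0,0],plate=[0,0,.05],lid_hinge=h,lid_handle=hp,clamp_hinge=g,clamp_grip=gp)
    return {n:Rz(a)@np.array(p,float)+[x,y,0] for n,p in d.items()}
E
python3 - <<'E'
from h import *
obs=[];C={}
for cam in("top","scene"):
    cams.read_camera(cam);c=C[cam]=cams.calibration(cam)
    for n in("iron","plate","lid_hinge","lid_handle","clamp_hinge","clamp_grip"):
        r=finder.tip_of(n,cam)
        if r: obs.append((cam,n,r[0]["xy"],r[0]["p"]));
    for n in("waffle","wafers","tray","mug"):
        for m in finder.masks_of(n,cam)[:4]:
            w=cv2.minAreaRect(np.argwhere(m["mask"])[:,::-1].astype(np.float32))
            box=unproj(c,cv2.boxPoints(w),{"waffle":.03,"wafers":.026,"tray":.012,"mug":.09}[n])[:,:2]
            e=box[1]-box[0],box[2]-box[1];L=max(e,key=np.linalg.norm)
            print(cam,n,round(m["p"],2),np.round(m["xy"]),box.mean(0).round(4),[round(np.linalg.norm(v),3) for v in e],"longaxis",np.degrees(np.arctan2(L[1],L[0])).round(1))
def f(p):
    P=ironpts(*p);return np.concatenate([proj(C[c],P[n])[0]-xy for c,n,xy,_ in obs])
s=least_squares(f,[.55,-.25,-1.57,1.9,1.8],loss="soft_l1")
print(s.x.round(4),np.degrees(s.x[2:]).round(1))
for o,r in zip(obs,f(s.x).reshape(-1,2)): print(o[0],o[1],np.round(o[2]),round(o[3],2),r.round(1))
for n,v in ironpts(*s.x).items(): print(n,v.round(3))
E
```

```text
top waffle 0.88 [328. 188.] [0.5812 0.0488] [np.float64(0.064), np.float64(0.11)] longaxis -163.2
top waffle 0.78 [212. 307.] [0.2517 0.3525] [np.float64(0.067), np.float64(0.111)] longaxis -104.0
top waffle 0.64 [144. 167.] [0.6351 0.555 ] [np.float64(0.118), np.float64(0.069)] longaxis -85.6
top wafers 0.78 [233. 237.] [0.4573 0.2997] [np.float64(0.107), np.float64(0.106)] longaxis -89.5
top wafers 0.67 [427. 127.] [ 0.754  -0.1668] [np.float64(0.254), np.float64(0.062)] longaxis -89.7
top tray 0.69 [226. 198.] [0.5495 0.3127] [np.float64(0.248), np.float64(0.379)] longaxis -172.6
top mug 0.7 [393. 145.] [ 0.6836 -0.1321] [np.float64(0.128), np.float64(0.053)] longaxis -53.6
top mug 0.58 [310. 122.] [0.7549 0.0946] [np.float64(0.115), np.float64(0.075)] longaxis -11.8
scene waffle 0.87 [283. 275.] [0.5857 0.044 ] [np.float64(0.071), np.float64(0.116)] longaxis 15.6
scene waffle 0.74 [343. 222.] [0.6493 0.2967] [np.float64(0.075), np.float64(0.116)] longaxis -3.0
scene waffle 0.6 [247. 159.] [0.2583 0.3474] [np.float64(0.12), np.float64(0.077)] longaxis 78.2
scene wafers 0.92 [291. 
[... 428 characters left out ...]

top iron [391. 205.] 0.91 [ 0.5 -0.8]
top plate [396. 201.] 0.93 [-1.1  0.9]
top lid_hinge [430. 195.] 0.74 [-1.7  3.1]
top lid_handle [495. 184.] 0.7 [ 2.8 -2.1]
top clamp_hinge [384. 159.] 0.65 [0.1 1.3]
top clamp_grip [404. 140.] 0.62 [1. 1.]
scene iron [237. 327.] 0.98 [-2.2 -2.3]
scene plate [233. 321.] 0.79 [ 0.  -0.5]
scene lid_hinge [216. 350.] 0.81 [ 0.3 -0. ]
scene lid_handle [174. 379.] 0.72 [ 1.6 -0.3]
scene clamp_hinge [271. 318.] 0.81 [1.5 1.5]
scene clamp_grip [275. 329.] 0.71 [0.3 2.2]
iron [ 0.542 -0.137  0.   ]
plate [ 0.542 -0.137  0.05 ]
lid_hinge [ 0.552 -0.222  0.062]
lid_handle [ 0.565 -0.324  0.255]
clamp_hinge [ 0.642 -0.095  0.117]
clamp_grip [ 0.672 -0.13   0.197]
```

```bash
python3 - <<'E'
from h import *
c=cams.calibration("top");im=cv2.imread("pics/top0.png");hsv=cv2.cvtColor(im,cv2.COLOR_BGR2HSV)
# waffle: saturated orange on the tray
m=cv2.inRange(hsv,(5,110,60),(28,255,255));m[:, :205]=0;m[:,262:]=0;m[:135]=0;m[200:]=0
m=cv2.morphologyEx(m,cv2.MORPH_CLOSE,np.ones((7,7)))
def rect(mask,z):
    pts=unproj(c,np.argwhere(mask>0)[:,::-1],z)[:,:2].astype(np.float32);(cx,cy),s,a=cv2.minAreaRect(pts*1000);return (cx/1000,cy/1000),s,a
print("waffle",rect(m,.028),m.sum()/255)
# rim bright: plate dark inside
g=im.max(2).astype(int)
k=((g>150)&(hsv[:,:,1]<70)).astype(np.uint8)*255;k[:, :355]=0;k[:,430:]=0;k[:163]=0;k[240:]=0
print("rim",rect(k,.06))
d=cv2.bitwise_not(k);n,l,st,ce=cv2.connectedComponentsWithStats(d[168:236,366:428])
i=l[32,30];print("plate",rect(np.pad((l==i).astype(np.uint8),((168,0),(366,0))),.052),st[i])
cv2.imwrite("pics/c1.png",np.hstack([cv2.resize(im[130:245,350:520],None,fx=3,fy=3),cv2.resize(cv2.cvtColor(k,8)[130:245,350:440],None,fx=3,fy=3)]))
E
```

```text
waffle ((0.6467021484375, 0.30160296630859373), (63.4482421875, 112.42102813720703), 88.66151428222656) 924.0
rim ((0.5436495361328125, -0.12784481811523438), (178.09597778320312, 175.2086181640625), 5.157842636108398)
plate ((0.549677734375, -0.1431181182861328), (161.7201385498047, 132.06507873535156), 5.088456153869629) [   5    0   51   64 2428]
```

View pics/c1.png

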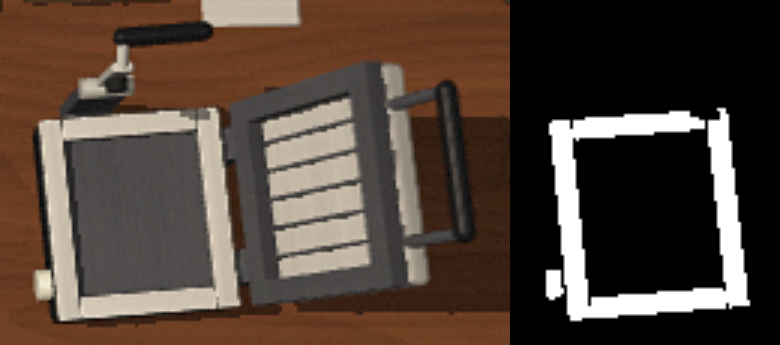

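The crop shows the iron turned about -84.5° in yaw, with the lid leaning back and the clamp upright. The waffle is at (0.647, 0.302) with its long axis at -1.3°. I'll move above it.

```bash
python3 -m creep '0.045 -0.031 0 2 0.087;0.045 -0.032 0 2 0.087;0.045 -0.032 0 2 0.087;0.046 -0.032 0 2 0.087;0.046 -0.032 0 2 0.087;0.046 -0.032 0 2 0.087;0.046 -0.032 0 2 0.087;0.046 -0.032 0 1.8 0.087' 30; python3 -m creep '0.046 -0.032 -0.01 0 0.087;0.046 -0.032 -0.03 0 0.087;0 0 0 0 0.087;0 0 0 0 0.087'; python3 - <<'E'
from h import *
print(get_obs()["tool_pos"],get_obs()["tool_rot"])
c=cams.calibration("wrist");im=cams.read_camera("wrist");cv2.imwrite("pics/w1.png",im[:,:,::-1])
for n in finder.masks_of("waffle","wrist"):
    p=unproj(c,np.argwhere(n["mask"])[:,::-1],.030)[:,:2].astype(np.float32)*1000;print(n["p"],cv2.minAreaRect(p))
E
```

```text
time_s: 2.2
tool_pos: [0.5577, 0.3653, 0.2228]
tool_rot: [180.0, 0.0, 178.8]
force: [0.6, 0.4, -0.5]
grip_width: 0.0873
grasp_force: 0.0
time_s: 2.7
tool_pos: [0.6472, 0.3032, 0.1827]
tool_rot: [180.0, -0.1, 178.7]
force: [-0.0, 1.1, -0.1]
grip_width: 0.0869
grasp_force: 0.0
[0.64718783 0.3032387  0.18270384] [ 1.79968550e+02 -6.72601201e-02  1.78675767e+02]
0.98 ((589.6358642578125, 96.42288208007812), (42.99601364135742, 101.94882202148438), 77.82524871826172)
0.85 ((637.1303100585938, 520.4735717773438), (64.32262420654297, 58.689884185791016), 6.067850112915039)
0.56 ((646.3989868164062, 303.91961669921875), (62.69358444213867, 111.77494812011719), 88.46146392822266)
```

View pics/w1.png

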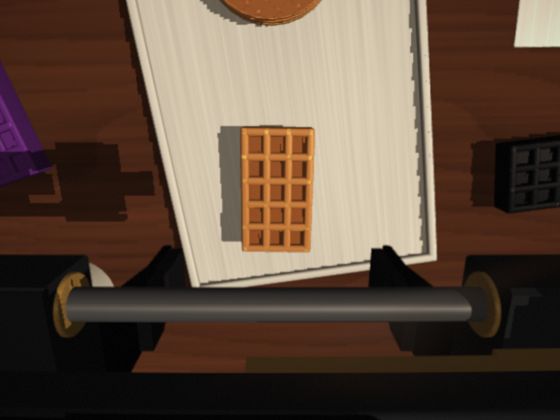

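```bash
python3 -m creep '-0.001 0 -0.045 0 0.087;0 0 -0.045 0 0.087;0 0 -0.04 0 0.087;0 0 -0.03 0 0.087;0 0 -0.008 0 0.087;0 0 -0.005 0 0.087;0 0 0 0 0.087'; python3 -m creep '0 0 0 0 0.05;0 0 0 0 0.05;0 0 0 0 0.05;0 0 0 0 0.05;0 0 0 0 0.05;0 0 0 0 0.05' 30
```

```text
time_s: 3.68
tool_pos: [0.6473, 0.3036, 0.0116]
tool_rot: [179.9, 0.1, 178.7]
force: [-0.0, 0.7, 0.8]
grip_width: 0.0874
grasp_force: 0.0
time_s: 4.42
tool_pos: [0.6468, 0.3028, 0.0104]
tool_rot: [180.0, 0.0, 178.7]
force: [-1.3, -0.8, 2.4]
grip_width: 0.0619
grasp_force: 30.0
```

```bash
python3 -m creep '0 0 0.03 0 0.05;0 0 0.05 0 0.05;-0.015 -0.03 0.04 1 0.05;-0.02 -0.05 0.02 2 0.05;-0.02 -0.05 0 2 0.05;-0.02 -0.05 0 2 0.05;-0.02 -0.05 0 0 0.05;-0.01 -0.05 0 0 0.05'; python3 -m creep '0 -0.05 0 0 0.05;0 -0.05 0 0 0.05;0 -0.04 0 0 0.05;0 -0.012 0 0 0.05;0 0 0 0 0.05;0 0 0 0 0.05'; python3 - <<'E'
from h import *
o=get_obs();print(o["tool_pos"],o["tool_rot"],o["grip_width"])
c=cams.calibration("wrist");im=cams.read_camera("wrist");cv2.imwrite("pics/w2.png",im[:,:,::-1])
for a in("plate","iron"):print(a,[(r["p"],unproj(c,r["xy"],.05 if a=="plate" else 0).round(4)) for r in finder.tip_of(a,"wrist")[:1]])
E
```

```text
time_s: 5.42
tool_pos: [0.5402, 0.0212, 0.1498]
tool_rot: [180.0, -0.0, -174.3]
force: [0.3, -0.0, -0.7]
grip_width: 0.0617
grasp_force: 30.0
time_s: 6.18
tool_pos: [0.5418, -0.127, 0.1498]
tool_rot: [179.9, -0.0, -174.2]
force: [0.1, 0.9, -1.2]
grip_width: 0.0614
grasp_force: 30.0
[ 0.54179109 -0.12699969  0.14981776] [ 1.79929825e+02 -1.71045169e-02 -1.74161917e+02] 0.0613559518052276
plate []
iron []
```

View pics/w2.png

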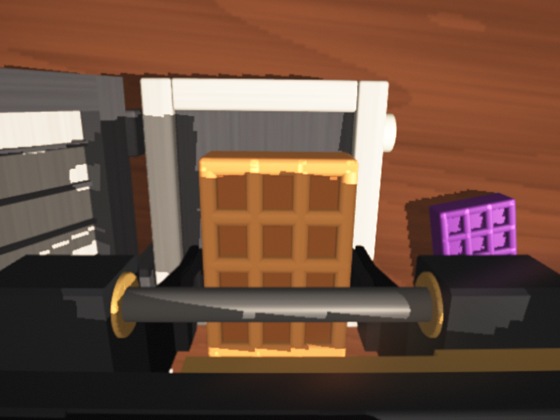

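The held waffle is over the plate, and the rim corners show (inner at (173,110) and (357,110)). I'll use them to check the plate pose.

```bash
python3 - <<'E'
from h import *
c=cams.calibration("wrist")
p=unproj(c,[[142,80],[387,82],[174,110],[357,110]],.06)[:,:2];print(p.round(4))
for a,b,off in((p[0],p[1],.09),(p[2],p[3],.07)):
    u=(a-b);L=np.linalg.norm(u);u/=L;yaw=np.degrees(np.arctan2(u[1],u[0])) # +x iron: toward hinge (left)
    print(L,yaw,((a+b)/2+off*np.array([-u[1],u[0]])).round(4))
E
```

```text
[[ 0.4625 -0.2213]
 [ 0.4479 -0.0654]
 [ 0.4792 -0.2003]
 [ 0.4671 -0.0818]]
0.15658223161681256 -84.6158332550831 [ 0.5448 -0.1349]
0.11906329920048887 -84.16539770202377 [ 0.5428 -0.1339]
```

```bash
python3 -m creep '0 -0.004 -0.03 0 0.05;0 0 -0.03 0 0.05;0 0 -0.02 0 0.05;0 0 -0.008 0 0.05;0 0 -0.004 0 0.05;0 0 -0.003 0 0.05;0 0 0 0 0.05;0 0 0 0 0.05'
```

```text
time_s: 7.32
tool_pos: [0.542, -0.1333, 0.0556]
tool_rot: [-180.0, 0.1, -174.3]
force: [-0.6, 0.0, -1.0]
grip_width: 0.0614
grasp_force: 30.0
```

```bash
python3 -m creep '0 0 -0.0015 0 0.05;0 0 0 0 0.05'; python3 -m creep '0 0 0 0 0.064;0 0 0 0 0.069;0 0 0 0 0.07;0 0 0 0 0.07;0 0 0.01 0 0.07;0 0 0.03 0 0.07;0 0 0.04 0 0.07;0 0 0.05 0 0.07'
```

```text
time_s: 7.58
tool_pos: [0.542, -0.1334, 0.0543]
tool_rot: [180.0, 0.1, -174.3]
force: [-0.9, 0.6, 4.2]
grip_width: 0.0616
grasp_force: 30.0
time_s: 8.57
tool_pos: [0.541, -0.1332, 0.1848]
tool_rot: [180.0, -0.1, -174.3]
force: [2.1, -0.1, -0.7]
grip_width: 0.0702
grasp_force: 0.0
```

```bash
python3 -m creep '0 0.01 0.05 0 0.07;0 0.01 0.05 0 0.087;0 0 0.05 0 0.087;0 0 0 0 0.087;0 0 0 0 0.087'; python3 - <<'E'
from h import *
C={};T={}
w=cams.calibration("wrist");im=cams.read_camera("wrist");cv2.imwrite("pics/w3.png",im[:,:,::-1])
for r in finder.masks_of("waffle","wrist")[:3]:
    print(r["p"],r["xy"],cv2.minAreaRect(unproj(w,np.argwhere(r["mask"])[:,::-1],.074)[:,:2].astype(np.float32)*1000))
obs=[]
for cam in("top","scene"):
    C[cam]=cams.calibration(cam)
    for _ in range(1):
        cams.read_camera(cam)
        for n in("lid_handle","clamp_grip"):
            r=finder.tip_of(n,cam)
            if r:obs.append((cam,n,r[0]["xy"]));print(cam,n,r[0])
obs+=[("top","lid_handle",(495,184)),("scene","lid_handle",(174,379)),("top","clamp_grip",(404,140)),("scene","clamp_grip",(275,329))]
def f(p):
    P=ironpts(.543,-.135,np.radians(-84.4),*p);return np.concatenate([proj(C[c],P[n])[0]-xy for c,n,xy in obs])
s=least_squares(f,[1.9,1.6]);print(s.x,f(s.x).round(1))
for n,v in ironpts(.543,-.135,np.radians(-84.4),*s.x).items(): print(n,v.round(4))
E
```

```text
time_s: 9.2
tool_pos: [0.5413, -0.1133, 0.3336]
tool_rot: [180.0, 0.0, -174.3]
force: [-0.8, -0.6, -0.0]
grip_width: 0.0864
grasp_force: 0.0
0.84 [395.9, 197.3] ((568.29345703125, 29.73656463623047), (102.77760314941406, 59.2177619934082), 17.079696655273438)
0.67 [262.1, 165.7] ((542.3679809570312, -132.66140747070312), (109.74728393554688, 61.849788665771484), 5.661239147186279)
top clamp_grip {'xy': [405.8, 142.9], 'p': 0.64}
scene lid_handle {'xy': [173.4, 380.4], 'p': 0.91}
scene clamp_grip {'xy': [275.9, 331.0], 'p': 0.72}
[1.95993497 1.55165556] [-0.8 -1.7  0.4 -1.6 -1.2 -0.1  2.8 -0.8 -0.2 -0.2  1.   1.2 -0.3  1.9]
iron [ 0.543 -0.135  0.   ]
plate [ 0.543 -0.135  0.05 ]
lid_hinge [ 0.5513 -0.2196  0.062 ]
lid_handle [ 0.5617 -0.3255  0.2529]
clamp_hinge [ 0.6436 -0.095   0.117 ]
clamp_grip [ 0.6716 -0.1304  0.1975]
```

View pics/w3.png

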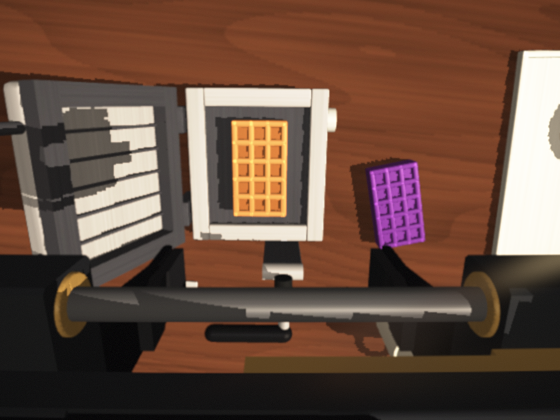

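The waffle lies flat and centred inside the rim at (260,168). Next the tool goes over the lid handle.

```bash
python3 -m creep '0.005 -0.04 0 0 0.087;0.005 -0.05 0 0 0.087;0.005 -0.05 0 0 0.087;0.005 -0.05 0 0 0.087;0 -0.022 0 0 0.087;0 0 -0.04 0 0.087;0 0 -0.04 0 0.087;0 0 -0.02 0 0.087'; python3 -m creep '0 0 0 0 0.087;0 0 0 0 0.03;0 0 0 0 0;0 0 0 0 0;0 0 0 0 0;0 0 0 0 0;0 0 0 0 0;0 0 0 0 0' 12;python3 - <<'E'
from h import *
c=cams.calibration("scene");im=cams.read_camera("scene");cv2.imwrite("pics/s4.png",cv2.resize(im[280:420,100:320,::-1],None,fx=3,fy=3))
E
```

```text
time_s: 10.6
tool_pos: [0.5607, -0.3245, 0.2309]
tool_rot: [179.9, -0.2, -174.3]
force: [0.1, -0.2, 0.1]
grip_width: 0.0871
grasp_force: 0.0
time_s: 11.6
tool_pos: [0.5619, -0.3277, 0.2346]
tool_rot: [-179.7, 0.1, -174.4]
force: [1.6, -5.2, 4.3]
grip_width: 0.0245
grasp_force: 2.7
```

View pics/s4.png

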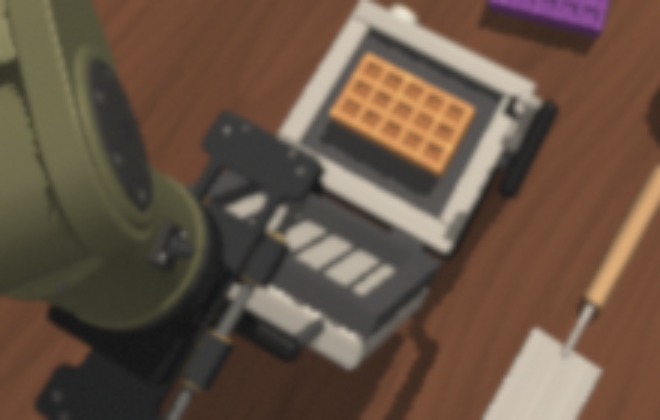

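```bash
python3 -m creep '0 0 0 0 0;0 0 0 0 0;0 0 0 0 0;0 0 0 0 0' 15
```

```text
time_s: 12.15
tool_pos: [0.5618, -0.3283, 0.2353]
tool_rot: [-179.7, 0.1, -174.4]
force: [0.7, -4.9, 3.3]
grip_width: 0.0154
grasp_force: 15.0
```

```bash
python3 - <<'E'
import numpy as np
R=.21855;phi=np.r_[120:6:20j];phi=np.linspace(120,6.83,21);p=np.radians(phi)
X=-R*np.cos(p);Z=R*np.sin(p);d=np.diff(X)
print(";".join(f"{.0976*a:.4f} {-.9952*a:.4f} {b:.4f} 0 0" for a,b in zip(d,np.diff(Z))))
E
```

```text
-0.0019 0.0191 0.0099 0 0;-0.0020 0.0200 0.0079 0 0;-0.0020 0.0207 0.0059 0 0;-0.0021 0.0211 0.0038 0 0;-0.0021 0.0214 0.0017 0 0;-0.0021 0.0215 -0.0004 0 0;-0.0021 0.0213 -0.0025 0 0;-0.0021 0.0210 -0.0046 0 0;-0.0020 0.0204 -0.0067 0 0;-0.0019 0.0197 -0.0087 0 0;-0.0018 0.0187 -0.0106 0 0;-0.0017 0.0176 -0.0124 0 0;-0.0016 0.0163 -0.0141 0 0;-0.0015 0.0148 -0.0156 0 0;-0.0013 0.0132 -0.0170 0 0;-0.0011 0.0115 -0.0182 0 0;-0.0009 0.0096 -0.0193 0 0;-0.0008 0.0077 -0.0201 0 0;-0.0006 0.0057 -0.0208 0 0;-0.0004 0.0036 -0.0213 0 0
```

```bash
python3 -m creep '-0.002 0.019 0.01 0 0;-0.002 0.02 0.008 0 0;-0.002 0.021 0.006 0 0;-0.002 0.021 0.004 0 0;-0.002 0.021 0.002 0 0;0 0 0 0 0' 20
```

```text
time_s: 12.9
tool_pos: [0.5524, -0.2217, 0.2652]
tool_rot: [180.0, 0.2, -174.2]
force: [1.4, -0.0, 5.6]
grip_width: 0.0148
grasp_force: 20.0
```

```bash
python3 -m creep '-0.002 0.0215 0 0 0;-0.002 0.021 -0.003 0 0;-0.002 0.021 -0.005 0 0;-0.002 0.020 -0.007 0 0;-0.002 0.020 -0.009 0 0;-0.002 0.019 -0.011 0 0;-0.002 0.0175 -0.012 0 0;0 0 0 0 0' 25
```

```text
time_s: 13.9
tool_pos: [0.5396, -0.0814, 0.2155]
tool_rot: [-180.0, 0.2, -174.2]
force: [8.5, 0.4, -3.1]
grip_width: 0.0151
grasp_force: 25.0
```

```bash
python3 -m creep '0 0.0163 -0.0141 0 0;-0.001 0.0148 -0.0156 0 0;-0.001 0.0132 -0.017 0 0;-0.001 0.0115 -0.0182 0 0;-0.001 0.0096 -0.0193 0 0;-0.0005 0.0077 -0.0201 0 0;0 0 0 0 0' 25
```

```text
time_s: 14.78
tool_pos: [0.5331, -0.0109, 0.1097]
tool_rot: [-179.9, -0.0, -174.3]
force: [6.4, -4.5, -3.4]
grip_width: 0.0149
grasp_force: 25.0
```

```bash
python3 -m creep '0 0.0045 -0.015 0 0;0 0.003 -0.015 0 0;0 0.0015 -0.01 0 0;0 0 0 0 0;0 0 0 0 0' 25
```

```text
time_s: 15.4
tool_pos: [0.5343, -0.0043, 0.0746]
tool_rot: [-179.8, 0.1, -174.4]
force: [-1.3, -8.8, 15.5]
grip_width: 0.0153
grasp_force: 25.0
```

```bash
python3 -m creep '0 -0.002 -0.002 0 0;0 0 0 0 0;0 0 0 0 0' 25
```

```text
time_s: 15.78
tool_pos: [0.5344, -0.0043, 0.0744]
tool_rot: [-180.0, 0.2, -174.4]
force: [-6.9, -4.6, 28.9]
grip_width: 0.0153
grasp_force: 25.0
```

```bash
python3 -m creep '0 0 0.002 0 0.03;0 0 0 0 0.05;0 0 0 0 0.05;0 0 0.03 0 0.05;0 0 0.05 0 0.05;0 0 0.06 0 0.087;0 0 0.06 0 0.087;0 0 0 0 0.087'; python3 - <<'E'
from h import *
print(get_obs()["qpos"])
obs=[];C={}
for cam in("top","scene"):
    C[cam]=cams.calibration(cam);im=cams.read_camera(cam)
    if cam=="scene": cv2.imwrite("pics/s5.png",cv2.resize(im[260:420,140:340,::-1],None,fx=3,fy=3))
    for n in("clamp_grip","clamp_hinge","lid_handle"):
        r=finder.tip_of(n,cam)
        if r:obs.append((cam,n,r[0]["xy"]));print(cam,n,r[0])
def f(p):
    P=ironpts(.543,-.135,np.radians(-84.4),*p);return np.concatenate([proj(C[c],P[n])[0]-xy for c,n,xy in obs])
s=least_squares(f,[.1,1.6]);print(s.x,f(s.x).round(1))
E
```

```text
time_s: 16.77
tool_pos: [0.5354, -0.0027, 0.2769]
tool_rot: [180.0, 0.5, -174.3]
force: [-0.6, 0.1, -0.8]
grip_width: 0.072
grasp_force: 0.0
[-19.58447025   2.46622678  17.73301694  95.64974155  -0.82992939
  81.52900362  93.95241609]
top lid_handle {'xy': [344.9, 207.1], 'p': 0.6}
scene clamp_grip {'xy': [276.2, 331.1], 'p': 0.82}
scene clamp_hinge {'xy': [273.9, 321.3], 'p': 0.9}
scene lid_handle {'xy': [258.6, 268.2], 'p': 0.86}
[5.05275297e-05 1.58964495e+00] [ 2.1 -2.9 -0.3  0.5 -0.5 -1.  -2.   4.1]
```

View pics/s5.png

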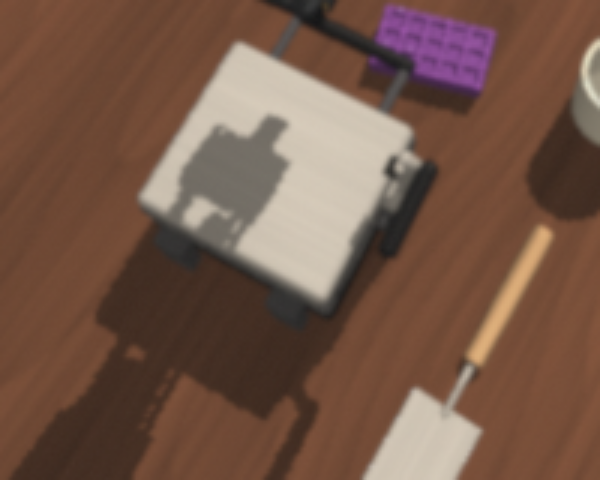

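The lid is fully closed and the clamp still stands upright at the right side (410,200). I'll move above the clamp grip and turn the tool by -90°.

```bash
python3 -m creep '0.015 -0.014 0 -10 0.087;0.015 -0.014 0 -10 0.087;0.015 -0.014 0 -10 0.087;0.015 -0.014 0 -10 0.087;0.015 -0.014 0 -10 0.087;0.015 -0.014 0 -10 0.087;0.015 -0.014 0 -10 0.087;0.015 -0.015 0 -10 0.087'; python3 -m creep '0.0165 -0.015 0 -10 0.087;0 0 0 0 0.087;0 0 0 0 0.087'; python3 - <<'E'
from h import *
print(get_obs()["qpos"])
c=cams.calibration("wrist");im=cams.read_camera("wrist");cv2.imwrite("pics/w6.png",im[:,:,::-1])
for n in("clamp_grip","clamp_hinge"):print(n,[(r["p"],r["xy"],unproj(c,r["xy"],.1975 if "grip" in n else .117).round(4)) for r in finder.tip_of(n,"wrist")[:1]])
E
```

```text
time_s: 18.18
tool_pos: [0.6534, -0.1164, 0.2713]
tool_rot: [-179.9, -0.0, 105.4]
force: [0.3, 0.1, 0.5]
grip_width: 0.0869
grasp_force: 0.0
time_s: 18.55
tool_pos: [0.6691, -0.1305, 0.2717]
tool_rot: [-179.9, -0.0, 95.8]
force: [0.1, 0.2, 0.5]
grip_width: 0.0872
grasp_force: 0.0
[-13.31457936  23.19079298  31.22268573  74.59543042 -11.82822974
  85.46369767  22.6230868 ]
clamp_grip [(0.93, [277.2, 219.7], array([[ 0.6693, -0.1299,  0.1975]]))]
clamp_hinge [(0.56, [252.5, 148.3], array([[ 0.6448, -0.0948,  0.117 ]]))]
```

View pics/w6.png

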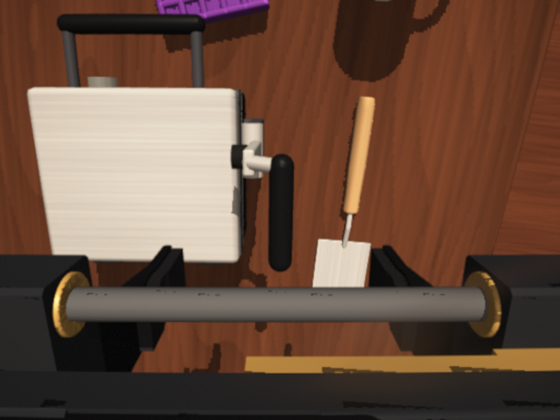

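The clamp grip at (280,215) is centred between the fingers. I'll descend and grip.

```bash
python3 -m creep '0 0 -0.04 0 0.087;0 0 -0.035 0 0.087;0 0 -0.018 0 0.087;0 0 0 0 0.05;0 0 0 0 0.03;0 0 0 0 0;0 0 0 0 0;0 0 0 0 0' 12;python3 -m creep '0 0 0 0 0;0 0 0 0 0;0 0 0 0 0;0 0 0 0 0' 15; python3 - <<'E'
import numpy as np
R=np.hypot(.08,.026);a0=np.arctan2(.026,.08)
k=np.linspace(1.57,0,13);X=-R*np.cos(k+a0);Z=R*np.sin(k+a0) # iron y, z rel hinge (X neg = over lid)
u=np.array([.9952,.0976])
print(";".join(f"{u[0]*a:.4f} {u[1]*a:.4f} {b:.4f} 0 0" for a,b in zip(np.diff(X),np.diff(Z))))
E
```

```text
time_s: 19.7
tool_pos: [0.6698, -0.1312, 0.1797]
tool_rot: [180.0, 0.0, 95.7]
force: [-0.2, -0.9, -0.3]
grip_width: 0.0453
grasp_force: 0.0
time_s: 20.2
tool_pos: [0.6702, -0.1311, 0.1795]
tool_rot: [179.9, 0.0, 95.7]
force: [2.2, -0.5, 0.6]
grip_width: 0.0157
grasp_force: 15.0
-0.0106 -0.0010 0.0027 0 0;-0.0109 -0.0011 0.0013 0 0;-0.0109 -0.0011 -0.0002 0 0;-0.0108 -0.0011 -0.0016 0 0;-0.0105 -0.0010 -0.0030 0 0;-0.0101 -0.0010 -0.0043 0 0;-0.0094 -0.0009 -0.0056 0 0;-0.0086 -0.0008 -0.0068 0 0;-0.0076 -0.0007 -0.0079 0 0;-0.0065 -0.0006 -0.0088 0 0;-0.0053 -0.0005 -0.0096 0 0;-0.0041 -0.0004 -0.0102 0 0
```

```bash
python3 -m creep '-0.0106 -0.001 0.0027 0 0;-0.0109 -0.001 0.0013 0 0;-0.0109 -0.001 0 0 0;-0.0108 -0.001 -0.0016 0 0;-0.0105 -0.001 -0.003 0 0;-0.0101 -0.001 -0.0043 0 0;0 0 0 0 0' 20
```

```text
time_s: 21.08
tool_pos: [0.6032, -0.1369, 0.1732]
tool_rot: [-179.7, -0.1, 95.7]
force: [-1.1, 2.0, 2.1]
grip_width: 0.0153
grasp_force: 20.0
```

```bash
python3 -m creep '-0.0094 -0.001 -0.0056 0 0;-0.0086 -0.001 -0.0068 0 0;-0.0076 -0.001 -0.0079 0 0;-0.0065 -0.0005 -0.0088 0 0;-0.0053 -0.0005 -0.0096 0 0;-0.0041 -0.0004 -0.0102 0 0;0 0 0 0 0' 20
```

```text
time_s: 21.95
tool_pos: [0.5683, -0.1411, 0.129]
tool_rot: [179.4, 0.0, 95.7]
force: [6.3, 3.9, 14.2]
grip_width: 0.0154
grasp_force: 20.0
```

```bash
python3 -m creep '0 0 -0.003 0 0;0 0 0 0 0;0 0 -0.002 0 0;0 0 0 0 0' 20;python3 - <<'E'
from h import *
C={};obs=[]
for cam in("top","scene"):
    C[cam]=cams.calibration(cam);cams.read_camera(cam)
    for n in("clamp_grip","clamp_hinge"):
        r=finder.tip_of(n,cam);print(cam,n,r[:1], proj(C[cam],ironpts(.543,-.135,np.radians(-84.4),0,0)[n]).round(1),proj(C[cam],ironpts(.543,-.135,np.radians(-84.4),0,.2)[n]).round(1))
E
```

```text
time_s: 22.45
tool_pos: [0.5685, -0.142, 0.1264]
tool_rot: [179.4, 0.1, 95.7]
force: [0.2, 3.1, 27.3]
grip_width: 0.0152
grasp_force: 20.0
top clamp_grip [{'xy': [402.4, 186.0], 'p': 0.56}] [[404.6 187.2]] [[405.7 183.6]]
top clamp_hinge [{'xy': [385.8, 157.6], 'p': 0.58}] [[383.8 159.3]] [[383.8 159.3]]
scene clamp_grip [{'xy': [274.0, 319.6], 'p': 0.63}] [[236.5 316.7]] [[238.3 316.2]]
scene clamp_hinge [{'xy': [272.5, 318.0], 'p': 0.47}] [[273.4 320.3]] [[273.4 320.3]]
```

```bash
python3 -m creep '0 0 0.002 0 0.03;0 0 0 0 0.05;0 0 0.02 0 0.05;0 0 0.03 0 0.03;0 0 0 0 0;0 0 0 0 0;0 0 0 0 0;0 0 0 0 0' 20;python3 -m creep '0 0 -0.01 0 0;0 0 -0.008 0 0;0 0 -0.003 0 0;0 0 0 0 0'
```

```text
time_s: 23.75
tool_pos: [0.5636, -0.1415, 0.1714]
tool_rot: [-179.9, -0.0, 95.7]
force: [0.5, -0.6, -0.0]
grip_width: 0.0045
grasp_force: 0.0
time_s: 24.25
tool_pos: [0.564, -0.1415, 0.1514]
tool_rot: [-180.0, -0.0, 95.7]
force: [0.3, 0.0, 0.6]
grip_width: 0.0005
grasp_force: 0.5
```

```bash
python3 -m creep '0.004 0 0 0 0;0 0 -0.002 0 0;0 0 -0.002 0 0;0 0 0 0 0'
```

```text
time_s: 24.75
tool_pos: [0.569, -0.1418, 0.1509]
tool_rot: [179.9, -0.0, 95.7]
force: [-6.6, 1.3, 19.0]
grip_width: 0.0004
grasp_force: 9.1
```

```bash
python3 -m creep '0 0 -0.001 0 0;0 0 0 0 0'; python3 -m creep '0 0 0.03 0 0;0 0 0.05 0 0;0 0 0.05 0 0;0 0.04 0.03 0 0;0 0.05 0 0 0;0 0.05 0 0 0;0 0.05 0 0 0;0 0 0 0 0';python3 -m creep '0 0.05 0 0 0;0 0.05 0 0 0;0 0.05 0 0 0;0 0 0 0 0'; python3 - <<'E'
from h import *
P=None
ims=[]
for cam in("top","scene"):
    c=cams.calibration(cam);im=cams.read_camera(cam)[:,:,::-1].copy()
    print(cam,finder.tip_of("clamp_grip",cam)[:1],[proj(c,ironpts(.543,-.135,np.radians(-84.4),0,k)["clamp_grip"]).round(1) for k in(0,.1)],[proj(c,ironpts(.543,-.135,np.radians(-84.4),k,0)["lid_handle"]).round(1) for k in(0,.1)],finder.tip_of("lid_handle",cam)[:1])
    u,v=proj(c,[.543,-.1,.1])[0].astype(int);ims.append(cv2.resize(im[max(0,v-70):v+70,u-65:u+65],(390,420)) if v+70<=420 else cv2.resize(im[280:420,u-65:u+65],(390,420)))
cv2.imwrite("pics/f.png",np.hstack(ims))
E
```

```text
time_s: 25.0
tool_pos: [0.569, -0.1418, 0.1507]
tool_rot: [179.9, -0.1, 95.7]
force: [-8.0, 1.7, 22.4]
grip_width: 0.0005
grasp_force: 11.3
time_s: 26.0
tool_pos: [0.5682, 0.0548, 0.3058]
tool_rot: [-180.0, -0.1, 96.2]
force: [0.8, -0.9, -0.2]
grip_width: 0.0006
grasp_force: 0.0
time_s: 26.5
tool_pos: [0.5674, 0.2036, 0.3054]
tool_rot: [-179.9, -0.1, 96.1]
force: [0.8, -0.9, 0.1]
grip_width: 0.0005
grasp_force: 0.0
top [{'xy': [401.6, 189.2], 'p': 0.56}] [array([[404.6, 187.2]]), array([[405.2, 185.5]])] [array([[347. , 204.2]]), array([[349.4, 203.1]])] [{'xy': [345.1, 204.9], 'p': 0.89}]
scene [{'xy': [239.4, 315.8], 'p': 0.61}] [array([[236.5, 316.7]]), array([[237.2, 316.4]])] [array([[256.6, 272.3]]), array([[255.5, 270.5]])] [{'xy': [258.5, 271.4], 'p': 0.79}]
```

View pics/f.png

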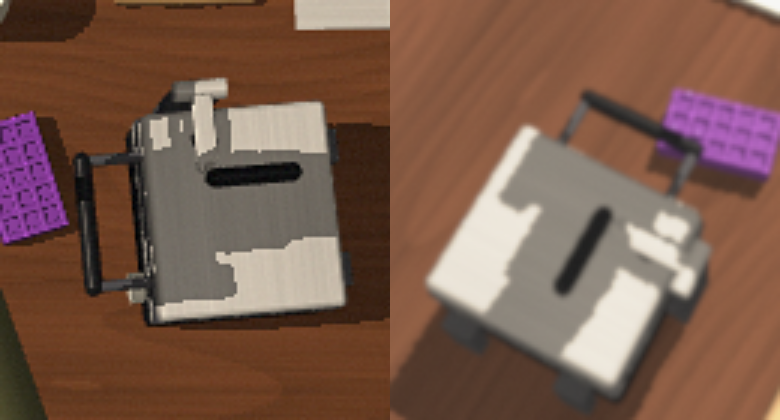

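Both views show the lid closed, the clamp down over it and the arm clear, so I'm handing in.

```bash
python3 -c "
from cell import ticket
print(ticket.sign_off())"
```

```text
the job is handed in; nothing more can be done
None
```

I handed the job in at about 27 s of the 69 s: the waffle is flat on the lower plate, the lid was lowered closed under grip, the clamp is down and the arm is clear; the sign-off returned no verdict.

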